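# Shut the red-handled air valve in the bench service box

## Robot

A 6-joint arm with a two-finger parallel gripper is mounted at the origin on the work surface. World frame = base frame: x ahead of the robot, y to its left, z up, the work surface at z = 0. Lengths are in m, angles in rad, forces in N, time in s.
With the tool pointing down it reaches from about 0.3 to 0.775 m from the base axis. Payload 14.6 kg.
Tool frame: the origin (TCP) lies between the finger pads; the fingertips stand 8 mm ahead of it and the grasp point (between the pads) lies 11 mm behind it; z points along the fingers, y is the line along which they close (so a half turn about z gives the same grasp; the last joint's range is limited). The gripper opens to 85 mm and grips with 20 to 120 N. Pads are 22 mm wide; open, the fingers measure 114 mm over their backs; the gripper's body (76 mm by 85 mm) begins 54 mm behind the grasp point. The pads swing forward as they close: fully open they stand 13 mm farther back than shut.
Start: joints at [-1.28, 0.3, 1.521, -0, 1.321, -0.067], TCP at [0.193, -0.515, 0.239] pointing down, gripper open.
Joint ranges: [-3.03, 3.03], [-0.79, 2.21], [0.23, 2.52], [-1.04, 4.18], [0, 3.07], [-2.55, 2.55]. Speed limits (rad/s): [2.22, 2.22, 2.57, 3.14, 3.14, 3.14].

## Interface

Orientations are given as a unit quaternion [w, x, y, z].
In Python, from rig import ctrl gives the robot as it stands.
- The arm moves only by the tool jog_arm, never from a script. Its argument "steps" is a list that holds one entry, the list of rows, each a list of 7 numbers: the shift along the tool's x, y, z in m, then the turn, a rotation vector about the tool's x, y, z in rad, then the opening, from -1 (shut) to 1 (fully open). A call has 1 to 10 rows; each row shifts and turns the commanded pose from where the row before left it, along the tool's axes as they then stand; what a row does not reach is not made up. A row lasts 1/8 s, in which the tool goes at most 62.5 mm and 10.7 degrees, less where a joint would pass 70% of its speed; a pose out of reach is approached as far as the arm can. A call with a gripper value outside its range is refused whole. The fingers move at their own pace and stop on an object; "squeeze" is the grip in N (left out, the last holds). Time passes only in rows, so rows that do not move let the fingers close. It gives the time, the measured TCP pose, the force, the opening and the grip force at its end, in the units of the state.
- ctrl.state(): the state, without advancing time (a new reading comes with each control period).
- ctrl.snapshot(name): name is "side" or "top" or "wrist"; returns (picture, depth): 480x640x3 uint8, blue, green, red; 480x640 float32, m along the optical axis (not along the pixel's ray), 0 where there is no reading.
- ctrl.camera_model(name): a dict with "K" (3x3 intrinsics, pixels), "rvec" (rotation vector, rad) and "tvec" (3), from world to camera coordinates, as OpenCV has them. Camera axes: x right, y down, z forward; pixel columns grow to the right and rows downward; lengths in m; the calibration is good to about 2 mm. A picture is of the moment at which its call begins: read the wrist's pose just before it. camera_model takes no time and is no camera call; for the wrist camera it gives the pose at the moment of the call.
- ctrl.sign_off(): hands the job in; it is judged then, once.
The state is a dict: "time": time; "q": joint angles; "qvel": joint speeds; "joint_efforts": joint torques, N m; "eef_pos": TCP position; "tcp_rot": TCP orientation; "wrist_force": force on the tool from outside, world axes, zero at the start; "moment": the same for the moment, N m; "opening": finger opening in m; "grasp_force": force on a finger pad.
Only numpy, scipy, OpenCV 4.12 (cv2) and the standard library are available. Lean on these libraries where they do the work, as an engineer would, in place of code of your own. Each camera call takes 0.05 s, during which the arm holds its last target. There are 200 camera calls.

## Task

Shut off the compressed air at the red-handled valve in the bench's service box: push the box's cover all the way along its runners to uncover the valve well, sliding it and never lifting it out, then push the red handle round clockwise a quarter turn until it is fully shut, square across its pipe. Leave the cover pushed open, leave the blue-handled valve as it is, and do not disturb the other things on the bench.

Things in the scene. Friction and masses are not known exactly. Their poses are not given: they have to be found in the camera images.
- service_box: Cream fixed bench-top box 180 (x) x 490 (y) mm, rim 85 mm high; origin under its centre, x across it (away from the robot), y along it, z up. Its -y half is the open valve well (inside x -70..70, y -225..-5 mm); its +y half is closed by a deck level with the rim. Aluminium runners on both long edges (tops 94 mm high) guide the cover along y; end stops limit it.
- cover: Loose aluminium plate 160 (x) x 240 (y) x 4 mm, about 0.45 kg, on the rim between the runners (1.5 mm play a side); origin at the centre of its underside, axes as the box's. Starts over the well, hiding both valves. A few N slide it toward the box's +y. Its origin at the closed stop is at y = -120 mm of the box, at the open stop (whole well uncovered) at +120 mm.
- cover_pull (a point): Centre of the cover's black pull bar, 100 (x) x 14 (y) x 24 mm high, standing on the middle of the plate; this point is 12 mm above the plate's top face, so the bar's top is 12 mm above this point and 113 mm above the bench.
- red_axis (a point): Point on the vertical pivot of the red handle, level with the middle of its sleeve (62 mm above the bench). The two valves lie in the well at x = 15 mm, y = -170 and -75 mm of the box; which is where varies. Valve bodies and pipes stay below 43 mm; above them only an 18 mm wide stem and hub and a steel strap (51 to 55 mm high) that carries the sleeve.
- red_sleeve (a point): Centre of the push zone of the red handle: 45 mm out from its pivot. The red vinyl sleeve is 16 mm wide, 14 mm high (55 to 69 mm above the bench) and runs from 18 to 62 mm from the pivot.
- red_handle (a joint): Angle of the red handle, rad, growing clockwise seen from above: 0 = fully open, pointing along the box's -x in line with its pipe; 1.571 = fully shut against its stop, pointing along the box's +y. Starts 0 to 0.3; friction 0.2 N m (about 4.5 N at the push zone), no spring, stays where it is left.
- blue_axis (a point): The same point on the pivot of the other valve, whose identical handle is blue. To be left alone.
- blue_handle (a joint): Angle of the blue handle, as for the red one; starts 0 to 0.1 (open).
- multimeter: Red hand-held meter lying flat beyond the box, 150 x 76 x 43 mm, origin under its centre. Bystander.
- breadboard: White breadboard 165 x 55 x 15 mm left of the box, origin under its centre. Bystander.
- servo: Black hobby servo 54 x 20 x 42 mm left of the box, origin under its centre. Bystander.
- blow_gun: Blue air blow gun lying on its side right of the box, about 200 x 125 x 24 mm, origin under its barrel. Bystander.
- parts_tray: Grey open parts tray 100 x 150 x 35 mm beyond the box, origin under its centre. Bystander.
- screwdriver: Orange-handled screwdriver 170 mm long lying beyond the box. Bystander.
- oil_bottle: Amber bottle, 40 mm across, 85 mm high, standing right of the box, origin under its centre. Bystander.

How it is judged:
On the way, in this order (a step that is already met when the one before it is completed fails the run):
1. the cover has been pushed along its runners to within 25 mm of its fully open stop, the red handle still not shut (y of cover in the frame of service_box above 0.095 m and value of joint red_handle below 0.5 rad), for 0.2 s.
2. the red handle is pushed fully shut (value of joint red_handle above 1.48 rad), for 0.2 s.
At the end, for the whole second after the job is handed in: The red handle is within about 5 degrees of its shut stop (1.48 rad or more), the blue handle is still open (under 0.25 rad), and the cover lies flat and at rest in its runners within 25 mm of its fully open stop (value of joint red_handle above 1.48 rad and value of joint blue_handle below 0.25 rad and y of cover in the frame of service_box above 0.095 m and z of cover in the frame of service_box between 0.081 and 0.089 m and angle between cover's own z axis and vertical below 0.04 rad and linear speed of cover below 0.01 m/s); the robot touches nothing.
It fails at once if the cover is lifted out of its runners (raised over 8 mm or tilted over 4.5 degrees) (z of cover in the frame of service_box above 0.093 m or angle between cover's own z axis and vertical above 0.08 rad).
It fails at once if the blue handle is turned (beyond 0.25 rad) (value of joint blue_handle above 0.25 rad).
It fails at once if another thing on the bench is disturbed (moved or lifted over 25 mm) (distance of any of multimeter, breadboard, servo, blow_gun, parts_tray, screwdriver, oil_bottle from where it was at the start of the episode above 0.025 m).
It also fails if it takes over 58 s, if anything falls off the work surface, if the arm or the gripper's body presses on something with over 40 N, if the wrist force passes 120 N, or if a joint passes its speed limit or range.

## Working session

There is one attempt and no reset: what is moved stays moved. The work goes in short steps, Python scripts to look and compute and a tool call to move; the robot and the scene stay as the last step left them, time stands still between calls to the robot, and variables do not carry over. Pictures are saved under pics/ and viewed, at most 10 in all, crops included, and the job is handed in when it is done.

Besides the shell and the picture viewer there is one more tool, called after "Request:" by a JSON object that holds its "name" and its "arguments". jog_arm: Moves the arm, as the interface text tells. Its arguments: {"type":"object","properties":{"steps":{"type":"array"},"squeeze":{"type":"number"}},"required":["steps"]}

```bash
mkdir -p pics; cat > h.py <<'E'
import numpy as np, cv2
from rig import ctrl
from scipy.spatial.transform import Rotation as R
def snap(n,f):
    m=ctrl.camera_model(n); p,d=ctrl.snapshot(n); cv2.imwrite(f'pics/{f}.png',p); np.savez(f'pics/{f}.npz',d=d,K=m['K'],r=m['rvec'],t=m['tvec']); return p,d,m
def w(f,u,v,z=None):
    a=np.load(f'pics/{f}.npz'); Rm=cv2.Rodrigues(a['r'])[0]; t=a['t'].ravel()
    ray=np.linalg.inv(a['K'])@[u,v,1]
    if z is None: return Rm.T@(ray*a['d'][int(v),int(u)]-t)
    c=-Rm.T@t; r=Rm.T@ray; return c+r*(z-c[2])/r[2]
def tool(dp):
    s=ctrl.state(); q=s['tcp_rot']; return R.from_quat([*q[1:],q[0]]).inv().apply(dp)
E
python3 - <<'E'
from h import *
snap('top','top1'); snap('side','side1'); s=ctrl.state()
for k in ('time','eef_pos','tcp_rot','opening'):print(k,s[k])
q=s['tcp_rot'];print(R.from_quat([*q[1:],q[0]]).as_matrix().round(3))
E
```

```text
time 0.1
eef_pos [ 0.19254741 -0.51498158  0.238779  ]
tcp_rot [-5.20936979e-04  9.84044301e-01  1.77922848e-01 -4.94085575e-05]
opening 0.08521922453887779
[[ 0.937  0.35  -0.   ]
 [ 0.35  -0.937  0.001]
 [ 0.    -0.001 -1.   ]]
```

View pics/top1.png

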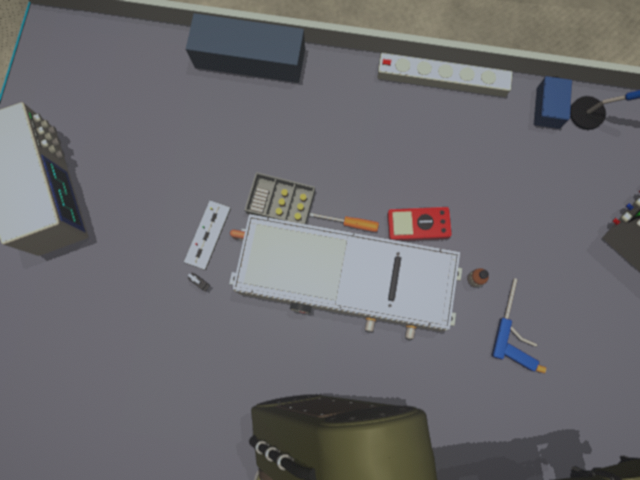

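View pics/side1.png

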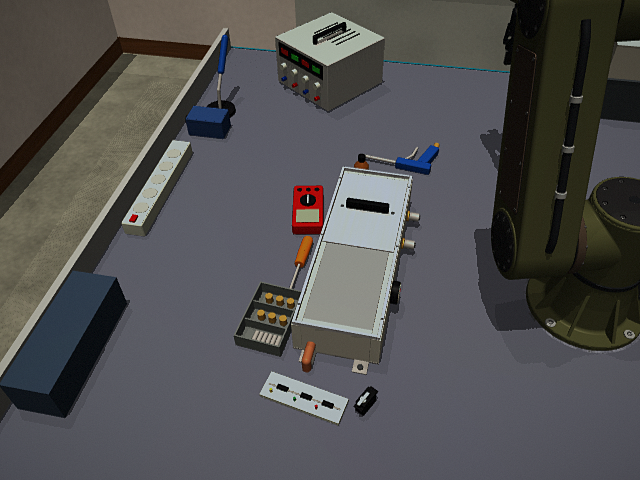

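Top view: the box runs diagonally, with the cover's black bar from about (398,254) to (392,300) and box +y toward image left. I'll enlarge it.

```bash
python3 - <<'E'
from h import *
p=cv2.imread('pics/top1.png')[205:345,225:475]
cv2.imwrite('pics/c1.png',cv2.resize(p,None,fx=3.2,fy=3.2,interpolation=cv2.INTER_CUBIC))
for u,v in [(398,256),(392,298),(395,277)]: print(w('top1',u,v),w('top1',u,v,.113))
E
```

```text
[ 0.54991291 -0.11460557  0.11467908] [ 0.55024977 -0.11477165  0.113     ]
[ 0.45506294 -0.11354609  0.11535912] [ 0.45534365 -0.11377741  0.113     ]
[ 0.50234153 -0.11422918  0.11341918] [ 0.50240837 -0.11427046  0.113     ]
```

View pics/c1.png

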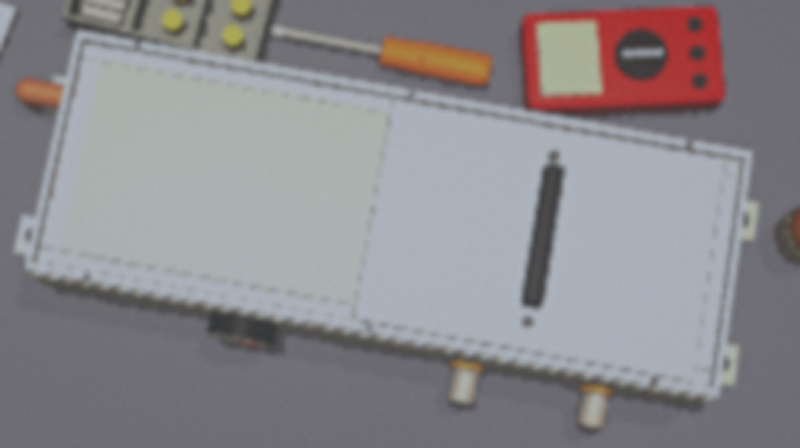

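The crop shows the bar's top from (553,165) to (533,306), the far runner from (78,35) to (750,153), and the near runner from (28,270) to (716,396).

```bash
python3 - <<'E'
from h import *
W=lambda u,v,z:w('top1',225+(u+.5)/3.2-.5,205+(v+.5)/3.2-.5,z)
for a,b,z in [((750,153),(78,35),.094),((716,396),(28,270),.094),((533,306),(553,165),.113),((355,318),(390,103),.089)]:
    A,B=W(*a,z),W(*b,z); d=B-A; print(A,B,(A+B)[:2]/2,np.hypot(*d[:2]),np.degrees(np.arctan2(d[1],d[0])))
m=ctrl.camera_model('top');Rm=cv2.Rodrigues(m['rvec'])[0];print('cam',-Rm.T@m['tvec'].ravel())
E
```

```text
[ 0.58345577 -0.25248154  0.094     ] [0.59506891 0.23434464 0.094     ] [ 0.58926234 -0.00906845] 0.48696467544149813 88.63347976204714
[ 0.4102867  -0.24722065  0.094     ] [0.42294287 0.23746454 0.094     ] [ 0.41661479 -0.00487805] 0.4848503968788753 88.50422485114044
[ 0.45012346 -0.11273819  0.113     ] [ 0.54957582 -0.11366482  0.113     ] [ 0.49984964 -0.1132015 ] 0.09945667905937425 -0.5338252718114305
[0.42547021 0.00659496 0.089     ] [0.5811861  0.00518952 0.089     ] [0.50332816 0.00589224] 0.15572222689742932 -0.5171187727249134
cam [3.17006488e-01 2.21227203e-04 1.27560341e+00]
```

Request:
{"name": "jog_arm", "arguments": {"steps": [[[0, 0, 0, 0, 0, 0.125, -1], [0, 0, 0, 0, 0, 0.125, -1], [0, 0, 0, 0, 0, 0.125, -1], [0.05, -0.02, 0, 0, 0, 0, -1], [0.05, -0.02, 0, 0, 0, 0, -1], [0.04, -0.04, 0, 0, 0, 0, -1], [0.04, -0.04, 0, 0, 0, 0, -1], [0.03, -0.05, 0, 0, 0, 0, -1], [0.03, -0.05, 0, 0, 0, 0, -1], [0.03, -0.05, 0, 0, 0, 0, -1]]]}}

```text
time: 1.35
eef_pos: [0.4679, -0.2481, 0.2391]
tcp_rot: [-0.0, 1.0, -0.009, -0.0]
wrist_force: [0.6, -0.8, 0.2]
opening: -0.0001
grasp_force: 0.0
```

```bash
python3 - <<'E'
from h import *
s=ctrl.state();print(s['time'],s['eef_pos'],tool([1,0,0]),s['q'],s['opening'])
print('to target in tool',tool(np.array([.4985,-.157,.2])-s['eef_pos']))
E
```

```text
1.35 [ 0.46785526 -0.24807407  0.23906698] [ 9.99849819e-01 -1.73260987e-02 -3.81902848e-04] [-5.56706943e-01  2.54790229e-01  1.57901609e+00 -1.42184508e-05
  1.30822761e+00  1.03142000e+00] -7.699988224625401e-05
to target in tool [ 0.02907726 -0.09158295  0.03907545]
```

Request:
{"name": "jog_arm", "arguments": {"steps": [[[0.015, -0.045, 0.02, 0, 0, 0, -1], [0.014, -0.046, 0.02, 0, 0, 0, -1], [0, 0, 0, 0, 0, 0, -1]]]}}

```text
time: 1.72
eef_pos: [0.4978, -0.1567, 0.1977]
tcp_rot: [-0.001, 1.0, -0.007, -0.001]
wrist_force: [-1.0, -0.9, 1.0]
opening: 0.0003
grasp_force: 0.0
```

```bash
python3 - <<'E'
from h import *
print(ctrl.state()['eef_pos'])
snap('wrist','w1')
E
```

```text
[ 0.49776735 -0.15668074  0.19766438]
```

View pics/w1.png

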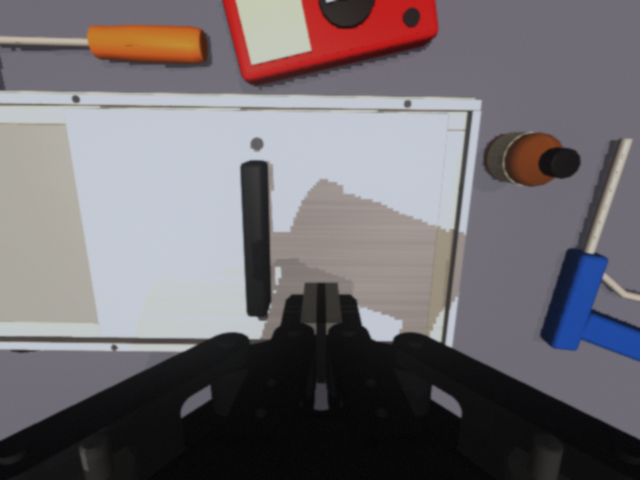

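The wrist view shows the bar's top from about x=247 to 268, with ends near (256,163) and (260,312). The shut fingers at (321,290) are clear on its -y side. The runners run along rows 100 and 346.

```bash
python3 - <<'E'
from h import *
for u,v,z in [(242,164,.113),(266,163,.113),(248,315,.113),(270,315,.113),(0,92,.094),(480,99,.094),(0,350,.094),(452,347,.094),(66,112,.089),(100,336,.089),(321,288,None)]: print(u,v,w('w1',u,v,z).round(4))
E
```

```text
242 164 [ 0.5503 -0.1119  0.113 ]
266 163 [ 0.5507 -0.1259  0.113 ]
248 315 [ 0.4538 -0.109   0.113 ]
270 315 [ 0.4537 -0.1233  0.113 ]
0 92 [0.5934 0.0343 0.094 ]
480 99 [ 0.5854 -0.2538  0.094 ]
0 350 [0.4183 0.0778 0.094 ]
452 347 [ 0.4167 -0.2508  0.094 ]
66 112 [5.818e-01 2.000e-04 8.900e-02]
100 336 [0.4259 0.0063 0.089 ]
321 288 [ 0.5091 -0.1573  0.1989]
```

Request:
{"name": "jog_arm", "arguments": {"steps": [[[0.004, 0, 0.03, 0, 0, 0.01, -1], [0, 0, 0.03, 0, 0, 0, -1], [0, 0, 0.024, 0, 0, 0, -1], [0, 0, 0.01, 0, 0, 0, -1], [0, -0.006, 0, 0, 0, 0, -1], [0, -0.006, 0, 0, 0, 0, -1], [0, -0.008, 0, 0, 0, 0, -1], [0, -0.01, 0, 0, 0, 0, -1], [0, -0.01, 0, 0, 0, 0, -1]]]}}

```text
time: 2.9
eef_pos: [0.5032, -0.119, 0.1059]
tcp_rot: [0.0, 1.0, -0.014, 0.001]
wrist_force: [-0.4, -4.0, 3.6]
opening: 0.0003
grasp_force: 2.1
```

Request:
{"name": "jog_arm", "arguments": {"steps": [[[0, -0.015, 0, 0, 0, 0, -1], [0, -0.02, 0, 0, 0, 0, -1], [0, -0.02, 0, 0, 0, 0, -1], [0, -0.02, 0, 0, 0, 0, -1], [0, -0.02, 0, 0, 0, 0, -1], [0, -0.02, 0, 0, 0, 0, -1], [0, -0.02, 0, 0, 0, 0, -1], [0, -0.02, 0, 0, 0, 0, -1], [0, -0.02, 0, 0, 0, 0, -1], [0, -0.015, 0, 0, 0, 0, -1]]]}}

```text
time: 4.15
eef_pos: [0.5079, 0.0716, 0.1054]
tcp_rot: [0.0, 1.0, -0.013, 0.0]
wrist_force: [-0.1, -4.3, 3.0]
opening: -0.0001
grasp_force: 2.2
```

Request:
{"name": "jog_arm", "arguments": {"steps": [[[0, -0.008, 0, 0, 0, 0, -1], [0, -0.008, 0, 0, 0, 0, -1], [0, -0.006, 0, 0, 0, 0, -1], [0, -0.004, 0, 0, 0, 0, -1], [0, 0, 0, 0, 0, 0, -1]]]}}

```text
time: 4.78
eef_pos: [0.5079, 0.0927, 0.1052]
tcp_rot: [0.003, 1.0, -0.014, -0.002]
wrist_force: [-10.2, -38.1, 12.7]
opening: 0.0003
grasp_force: 19.8
```

Request:
{"name": "jog_arm", "arguments": {"steps": [[[0, 0.02, 0, 0, 0, 0, -1], [0, 0.03, -0.02, 0, 0, 0, -1], [0, 0.04, -0.04, 0, 0, 0, -1], [0, 0.05, -0.03, 0, 0, 0, -1], [0, 0.05, 0, 0, 0, 0, -1], [0, 0.05, 0, 0, 0, 0, -1], [0, 0, 0, 0, 0, 0, -1]]]}}

```text
time: 5.65
eef_pos: [0.5018, -0.1458, 0.1949]
tcp_rot: [-0.0, 1.0, -0.016, -0.0]
wrist_force: [-0.3, 0.9, -0.6]
opening: 0.0001
grasp_force: 0.0
```

```bash
python3 - <<'E'
from h import *
print(ctrl.state()['eef_pos'])
snap('wrist','w2')
E
```

```text
[ 0.50182234 -0.14576514  0.19489088]
```

View pics/w2.png

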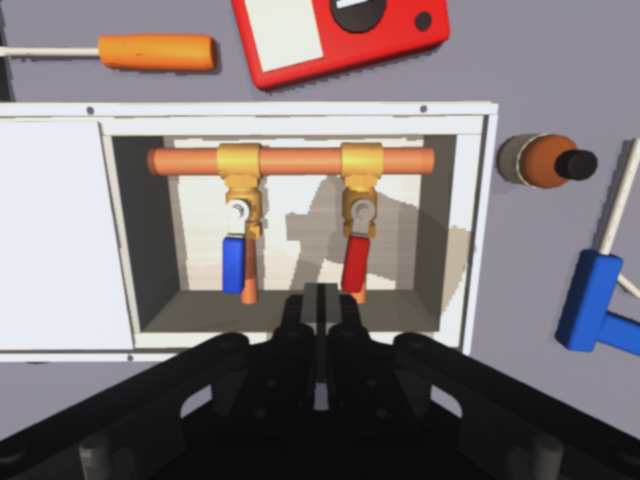

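The cover is fully open. The red valve is the right one, with its axis near (362,210) and its sleeve from (358,237) to (353,292). The blue valve is on the left, with its axis at (238,210).

```bash
python3 - <<'E'
from h import *
for u,v,z in [(362,210,.06),(358,237,.069),(353,292,.069),(346,237,.069),(368,237,.069),(342,290,.069),(362,292,.069),(238,210,.06),(233,237,.069),(232,292,.069),(117,137,.085),(140,333,.085),(448,333,.085),(455,135,.085)]: print(u,v,w('w2',u,v,z).round(4))
c=np.array([.503,.003]);a=np.radians(-1.4)
for n,y in(('r',-.17),('b',-.075)):print(n,c+[.015*np.cos(a)-y*np.sin(a),.015*np.sin(a)+y*np.cos(a)])
E
```

```text
362 210 [ 0.516  -0.1768  0.06  ]
358 237 [ 0.498  -0.1729  0.069 ]
353 292 [ 0.4549 -0.169   0.069 ]
346 237 [ 0.4983 -0.1642  0.069 ]
368 237 [ 0.4978 -0.1802  0.069 ]
342 290 [ 0.4568 -0.1607  0.069 ]
362 292 [ 0.4547 -0.1758  0.069 ]
238 210 [ 0.5189 -0.0855  0.06  ]
233 237 [ 0.5008 -0.0821  0.069 ]
232 292 [ 0.4577 -0.0773  0.069 ]
117 137 [ 0.573  -0.0188  0.085 ]
140 333 [ 0.4341 -0.0109  0.085 ]
448 333 [ 0.4272 -0.2372  0.085 ]
455 135 [ 0.5675 -0.2331  0.085 ]
r [ 0.51384205 -0.16731574]
b [ 0.51616311 -0.07234409]
```

Request:
{"name": "jog_arm", "arguments": {"steps": [[[-0.015, 0.029, 0, 0, 0, 0, -1], [-0.015, 0.029, 0.02, 0, 0, 0, -1], [0, 0, 0.04, 0, 0, 0, -1], [0, 0, 0.035, 0, 0, 0, -1], [0, 0, 0.02, 0, 0, 0, -1], [0, 0, 0.014, 0, 0, 0, -1], [0, 0, 0, 0, 0, 0, -1]]]}}

```text
time: 6.58
eef_pos: [0.4706, -0.1999, 0.0658]
tcp_rot: [-0.0, 1.0, -0.013, -0.001]
wrist_force: [0.1, -0.3, -0.4]
opening: 0.0001
grasp_force: 0.0
```

Down with no contact. Now I'll sweep the handle round.

Request:
{"name": "jog_arm", "arguments": {"steps": [[[0, -0.008, 0, 0, 0, 0, -1], [0, -0.008, 0, 0, 0, 0, -1], [0, -0.008, 0, 0, 0, 0, -1], [0, -0.008, 0, 0, 0, 0, -1], [0, -0.006, 0, 0, 0, 0, -1], [0.003, -0.006, 0, 0, 0, 0, -1], [0.006, -0.006, 0, 0, 0, 0, -1], [0.006, -0.006, 0, 0, 0, 0, -1]]]}}

```text
time: 7.58
eef_pos: [0.4871, -0.1449, 0.0669]
tcp_rot: [0.0, 1.0, -0.014, -0.0]
wrist_force: [-4.2, -5.5, -0.6]
opening: -0.0004
grasp_force: 2.8
```

Request:
{"name": "jog_arm", "arguments": {"steps": [[[0.004, -0.004, 0, 0, 0, 0, -1], [0.004, -0.002, 0, 0, 0, 0, -1], [0.003, -0.001, 0, 0, 0, 0, -1], [0.002, 0, 0, 0, 0, 0, -1], [0, 0, 0, 0, 0, 0, -1]]]}}

```text
time: 8.2
eef_pos: [0.4971, -0.1382, 0.0665]
tcp_rot: [-0.0, 1.0, -0.014, -0.004]
wrist_force: [-30.7, -4.8, 16.5]
opening: -0.0001
grasp_force: 15.3
```

Force has risen to 31 N, so the handle is against its stop. I'll back off, rise and check.

Request:
{"name": "jog_arm", "arguments": {"steps": [[[-0.015, 0.002, 0, 0, 0, 0, -1], [-0.005, 0, -0.02, 0, 0, 0, -1], [0, 0, -0.05, 0, 0, 0, -1], [0, 0, -0.05, 0, 0, 0, -1], [0, 0.02, -0.02, 0, 0, 0, -1], [0, 0, 0, 0, 0, 0, -1]]]}}

```text
time: 8.95
eef_pos: [0.4802, -0.1602, 0.2082]
tcp_rot: [0.001, 1.0, -0.014, 0.002]
wrist_force: [-0.6, -0.4, -1.4]
opening: 0.0001
grasp_force: 0.0
```

```bash
python3 - <<'E'
from h import *
print(ctrl.state()['eef_pos'])
snap('wrist','w3')
E
```

```text
[ 0.48023492 -0.16016441  0.20824686]
```

View pics/w3.png

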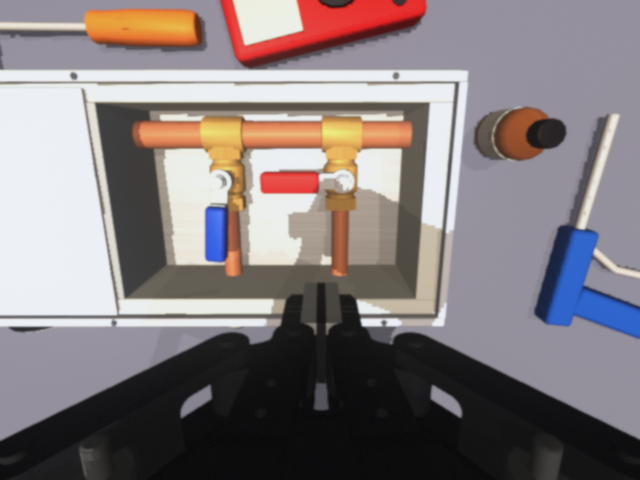

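The red sleeve (262–318, row 182) now lies square to its pipe and parallel to the runners. The blue handle still points along its pipe, the cover is at the open end, and the gripper is clear.

```bash
python3 -c "
from rig import ctrl
print(ctrl.sign_off())"
```

```text
the job is handed in; nothing more can be done
None
```

I handed in the job: the cover is pushed against its open stop, the red valve is shut square across its pipe, and the blue valve and the other things on the bench were not touched. No verdict came back, so this rests on my last wrist picture and the contact forces.

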